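# Tap the clamp wedge tight on a carving blank

### The job

Pick up the wooden mallet and tap the pale yellow wedge of the carving clamp inwards with it, drawing the mallet clear between taps, until the wedge is fully home and one more tap no longer moves it. Then lay the mallet down on the bench without dropping it. Touch the wedge only with the mallet, and leave the steel hammer where it lies.

Things in the scene. Friction and masses are not known exactly. Their poses are not given: they have to be found in the camera images.
- mallet_grip (a point): Loose wooden mallet, 0.32 kg, lying level: dark block head, pale handle 24 mm square, pommel 50 mm wide. Point: middle of the handle, where to grip, 25 mm above the bench. x runs along the handle to the head, z up. Head centred 70 mm along +x, same height, 50 (x) by 90 (y) by 50 (z) mm: its striking faces are 45 mm to +y and -y. Bare handle from +45 mm (head) to -100 mm (pommel).
- wedge (a joint): Travel in m of the pale yellow wooden wedge in the clamp, growing as it is driven in. It starts between 0 and 0.012; at 0.045 it is home against a rigid stop. Dry friction about 7 N; it stays where it is left.
- wedge_butt (a point): Centre of the wedge's butt, upright, to be struck, 44 mm wide, 38 high, 78 mm above the bench; moves with the wedge. +y: level, the way it is driven in; +x: level, towards the blank. It stands 75 mm out of the clamp at travel 0, 30 mm when home. Plank bed 55 mm thick, 103 mm to -x, 167 to +x; dark cheek on the -x side 100 mm high; carved blank, 22 mm to +x, 146 high, overhangs the bed by 10 mm.
- hammer_mid (a point): Bystander, to be left alone: steel hammer with black handle lying beside the mallet (on either side of it), 200 mm long, steel head 94 mm across, 32 mm high. The point is in its handle, 16 mm above the bench; the head is 70 mm along its +x.

How it is judged (in metres and radians):
On the way, in this order (a step that is already met when the one before it is completed fails the run):
1. the mallet is lifted off the bench in the gripper (height (world z) of mallet_grip above 0.045 m and contact force between the fingers and mallet above 1 N), for 0.2 s.
2. the mallet has driven the wedge in by 5 mm or more and is drawn clear of it (distance of wedge_butt from where it was at the start of the episode above 0.005 m and contact force between mallet and wedge below 0.1 N), for 0.15 s.
3. a further tap of the mallet (over 2 N) on the wedge finds or brings it home, within 3 mm of its stop (value of joint wedge above 0.042 m and contact force between mallet and wedge above 2 N).
At the end, for the whole second after the job is handed in: The wedge is home (travel above 42 of 45 mm), the mallet lies released and at rest on the bench (its grip point 10 to 40 mm above it), and the steel hammer lies within 20 mm of where it was (value of joint wedge above 0.042 m and height (world z) of mallet_grip between 0.01 and 0.04 m and linear speed of mallet below 0.03 m/s and distance of hammer_mid from where it was at the start of the episode below 0.02 m); the robot touches nothing.
It fails at once if the fingers or the arm touch the wedge (over 1 N) (contact force between any of the fingers, the arm and wedge above 1 N).
It fails at once if the steel hammer is moved by more than 20 mm (distance of hammer_mid from where it was at the start of the episode above 0.02 m).
It fails at once if the mallet is dropped (falls freely at over 0.9 m/s) (linear speed of mallet above 0.9 m/s and contact force between the fingers and mallet below 0.1 N).
It also fails if it takes over 45 s, if anything falls off the work surface, if the arm or the gripper's body presses on something with over 40 N, if the wrist force passes 120 N, or if a joint passes its speed limit or range.

### The arm

A 6-joint arm with a two-finger parallel gripper is mounted at the origin on the work surface. World frame = base frame: x ahead of the robot, y to its left, z up, the work surface at z = 0. Lengths are in m, angles in degrees, forces in N, time in s.
With the tool pointing down it reaches from about 0.4 to 0.825 m from the base axis. Payload 7 kg.
Tool frame: the origin (TCP) lies on the centre line of the jaws, within the pads' length; the fingertips stand 17 mm ahead of it and the grasp point (between the pads) lies 2 mm behind it; z points along the fingers, y is the direction in which the jaws open and shut (so a half turn about z gives the same grasp; the last joint's range is limited). The gripper opens to 88 mm and grips with 3 to 60 N. Pads are 19 mm wide; open, the fingers measure 130 mm over their backs; the gripper's body (78 mm by 193 mm) begins 47 mm behind the grasp point.
Start: joints at [-59.066, 20.546, 0.682, 0, -70.136, -16.507], TCP at [0.168, -0.654, 0.244] pointing down, gripper open.
Joint ranges: [-176.03, 176.03], [-82.01, 121.73], [-58.28, 71.71], [-173.87, 95.51], [-174.79, -0.11], [-173.66, 173.66]. Speed limits (degrees/s): [136.94, 136.94, 172.46, 180, 180, 180].

### API

Orientations are given as [roll, pitch, yaw] about the fixed x, y, z axes, in that order (R = Rz(yaw) Ry(pitch) Rx(roll)).
In Python, from plant import telemetry, vision, close_job, recognise, silhouettes, place_of gives the robot as it stands.
- The arm moves only by the shell command python3 -m handwheel 'ROWS'. ROWS is JSON, a list that holds one entry, the list of rows, each a list of 5 numbers: the shift along the tool's x, y, z in m, then the turn about the tool's z in rad, then the closure, from 0 (fully open) to 1 (shut). In form: [[[tx, ty, tz, yaw, gripper], ...]]. A call has 1 to 20 rows; each row shifts and turns the commanded pose from where the row before left it, along the tool's axes as they then stand; what a row does not reach is not made up. A row lasts 1/12 s, in which the tool goes at most 41.7 mm and 7.16 degrees, less where a joint would pass 70% of its speed; a pose out of reach is approached as far as the arm can. A call with a gripper value outside its range is refused whole. The fingers move at their own pace and stop on an object; the grip force is fixed at half the most. Time passes only in rows, so rows that do not move let the fingers close. It gives the time, the measured TCP pose, the force and the opening at its end, in the units of the state.
- telemetry.get_obs(): the state, without advancing time (a new reading comes with each control period).
- vision.snapshot(name): name is "side" or "top"; returns a dict with "color" (400x640x3 uint8, red, green, blue), "mtx" (3x3 intrinsics, pixels), "cam_to_world" (4x4, takes a point from camera to world coordinates). Camera axes: x right, y down, z forward; pixel columns grow to the right and rows downward; lengths in m; the calibration is good to about 2 mm. A picture is of the moment at which its call begins. There is no depth.
- close_job(): hands the job in, once; it reports no verdict.
Trained networks look in a picture, given as the dict that the camera call returned (one of the last four; its "shot" number tells which), for a name from the list of things; names that differ only in an ending like _2 or _b are one class to them, and where a whole thing is asked for, a point or a joint stands for the part that bears it (a point fixed in the world has none). Each returns a list of dicts, best first, with "conf" (0 to 1); they miss things now and then, are a little off and sometimes report something else, mostly with a low value. They report only what shows in the picture. A call takes as long as a camera call.
- recognise(name, picture): "xy" ([column, row] in pixels, amid what is visible of it).
- silhouettes(name, picture): "region" (400x640 bool, what is visible of it) and "xy" ([column, row] in pixels, amid what is visible of it).
- place_of(name, picture): "xy" ([column, row] in pixels: a listed point, or the origin of a listed thing).
The state is a dict: "clock": time; "joint_pos": joint angles; "qvel": joint speeds; "tau": joint torques, N m; "tool_pos": TCP position; "orientation": TCP orientation; "force": force on the tool from outside, world axes, zero at the start; "moment": the same for the moment, N m; "opening": finger opening in m.
Only numpy, scipy, OpenCV 4.12 (cv2) and the standard library are available. Lean on these libraries where they do the work, as an engineer would, in place of code of your own. Each camera call takes 0.05 s, during which the arm holds its last target.

## Working session

There is one attempt and no reset: what is moved stays moved. The work goes in short steps, Python scripts to look and compute and a shell command to move; the robot and the scene stay as the last step left them, time stands still between calls to the robot, and variables do not carry over. Pictures are saved under pics/ and viewed, and the job is handed in when it is done.

```bash
ls; mkdir -p pics
cat > h.py <<'E'
import numpy as np,cv2
from plant import telemetry, vision, recognise, silhouettes, place_of
def px2w(p,xy,z):
    K=p["mtx"];T=np.array(p["cam_to_world"])
    d=T[:3,:3]@np.linalg.inv(K)@np.array([xy[0],xy[1],1.]);o=T[:3,3]
    return o+d*(z-o[2])/d[2]
def w2px(p,X):
    T=np.linalg.inv(np.array(p["cam_to_world"]));c=T[:3,:3]@np.array(X)+T[:3,3];u=np.array(p["mtx"])@c
    return u[:2]/u[2]
def save(p,n): cv2.imwrite(f"pics/{n}.png",cv2.cvtColor(p["color"],cv2.COLOR_RGB2BGR))
E
python3 - <<'E'
from h import *
print(telemetry.get_obs())
H={"mallet_grip":.025,"wedge_butt":.078,"hammer_mid":.016}
for c in("top","side"):
    p=vision.snapshot(c);save(p,c+"0");print(c,np.array(p["cam_to_world"])[:3,3])
    for n,z in H.items():
        for r in place_of(n,p)[:2]: print(n,"place",r["conf"],np.round(r["xy"],1),np.round(px2w(p,r["xy"],z),4))
        for r in silhouettes(n,p)[:2]: 
            m=r["region"];ys,xs=np.nonzero(m);print(n,"sil",r["conf"],m.sum(),xs.min(),xs.max(),ys.min(),ys.max(),np.round(px2w(p,r["xy"],z),4))
            np.save(f"{c}_{n}.npy",m) if r["conf"]>.5 else 0
E
```

```text
pics
{'clock': 0.0, 'joint_pos': array([-5.90670059e+01,  2.05902887e+01,  6.32648407e-01, -1.87969807e-02,
       -7.01355965e+01, -1.65070734e+01]), 'qvel': array([-0.0647833 , -0.01034374,  0.02837508,  0.04204334, -0.00053827,
       -0.01028172]), 'tau': array([ 5.15685842e-04, -5.82707334e+01,  2.93053633e+01,  6.99657887e+00,
        6.85199499e-03, -1.77102997e-04]), 'tool_pos': array([ 0.16801344, -0.6532729 ,  0.24263122]), 'orientation': array([ 1.79905585e+02, -9.55205512e-03, -1.65580473e+02]), 'force': array([0.61658415, 0.59695964, 0.28270465]), 'moment': array([0.02775918, 0.06481299, 0.04703239]), 'opening': 0.08771798990354769}
top [ 0.49175646 -0.12627796  0.86788801]
mallet_grip place 0.77 [317.8 240.6] [ 0.4573 -0.1014  0.025 ]
mallet_grip sil 0.65 2241 295 343 194 300 [ 0.5011 -0.0973  0.025 ]
wedge_butt place 0.82 [249.6 151.4] [0.6399 0.0286 0.078 ]
wedge_butt sil 0.83 1907 152 252 143 167 [0.6309 0.1095 0.078 ]
hammer_mid place 0.57 [416.3 229.2] [ 0.4758 -0.3094  0.016 ]
hammer_mid sil 0.75 1714 391 437 187 285 [ 0.4935 -0.3109  0.016 ]
side [ 0.55388011 -0.53277717  0.59622886]
mallet_grip place 0.57 [280.5 220.9] [ 0.4611 -0.1053  0.025 ]
mallet_grip sil 0.77 3396 213 335 194 254 [ 0.4957 -0.098   0.025 ]
wedge_butt place 0.6 [380.1 153.1] [0.6379 0.0225 0.078 ]
wedge_butt sil 0.77 1445 365 391 85 159 [0.6384 0.0923 0.078 ]
hammer_mid place 0.79 [272.8 339.7] [ 0.473  -0.3166  0.016 ]
hammer_mid sil 0.63 3872 195 337 302 373 [ 0.4948 -0.315   0.016 ]
```

View pics/top0.png

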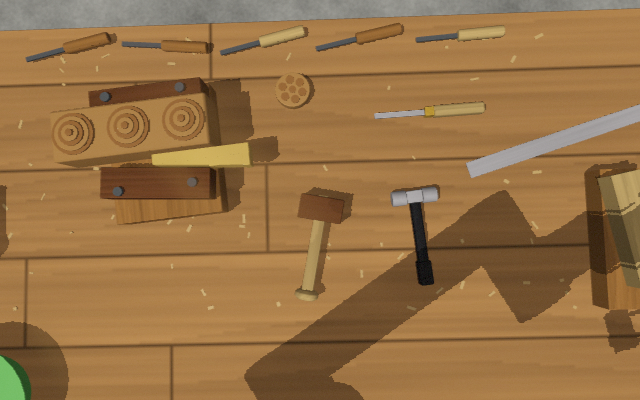

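View pics/side0.png

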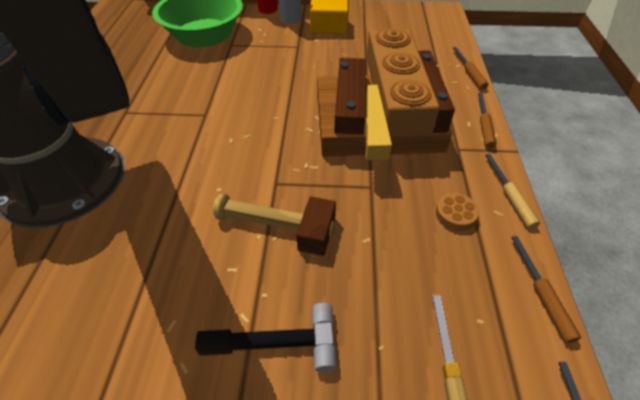

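The top view shows the mallet with its head at about (321,208) and pommel at (307,296). The hammer is clear to its right at (416,235), and the wedge butt is at (250,153), to be driven left (+y world). Next I'll refine the yaws by fitting box models to the masks.

```bash
cat > fit.py <<'E'
from h import *
from scipy.optimize import minimize
def box(c,s): return np.array([[c[0]+a*s[0]/2,c[1]+b*s[1]/2,c[2]+d*s[2]/2] for a in(-1,1) for b in(-1,1) for d in(-1,1)])
MAL=[box((70,0,0),(50,90,50)),box((-25,0,0),(140,24,24)),box((-107,0,0),(14,50,50))]
WED=lambda L:[box((0,L/2,0),(44,L,38))]
def rend(p,boxes,x,y,z,yaw):
    m=np.zeros((400,640),np.uint8);c,s=np.cos(yaw),np.sin(yaw)
    for b in boxes:
        b=b/1000; W=np.c_[x+c*b[:,0]-s*b[:,1],y+s*b[:,0]+c*b[:,1],z+b[:,2]]
        q=np.array([w2px(p,w) for w in W]);h=cv2.convexHull((q*16).astype(np.int32))
        cv2.fillConvexPoly(m,h,1,cv2.LINE_8,4)
    return m>0
def fit(pm,boxes,z,x0):
    def cost(v):
        t=0
        for p,m in pm:
            r=rend(p,boxes,v[0],v[1],z,v[2]);t-=(r&m).sum()/(r|m).sum()
        return t
    S=np.array([x0]+[np.array(x0)+d for d in np.diag([.01,.01,.1])])
    r=minimize(cost,x0,method="Nelder-Mead",options=dict(initial_simplex=S,xatol=1e-4,fatol=1e-4));return r.x,-r.fun/len(pm)
E
python3 - <<'E'
from fit import *
P={c:vision.snapshot(c) for c in("top","side")}
pm=[(P[c],silhouettes("mallet_grip",P[c])[0]["region"]) for c in P]
for sel in(pm,pm[:1],pm[1:]):
    v,s=fit(sel,MAL,.025,[.459,-.103,-.15]);print(np.round(v[:2],4),np.degrees(v[2]),s)
# wedge edges/scene crop
for c,(x0,y0,x1,y1) in dict(top=(40,70,280,230),side=(300,20,460,170)).items():
    im=cv2.resize(P[c]["color"][y0:y1,x0:x1],None,fx=3.3,fy=3.3,interpolation=cv2.INTER_CUBIC);save(dict(color=im),c+"crop")
E
```

```text
[ 0.4565 -0.097 ] -11.04836278035465 0.8723799424413976
[ 0.4548 -0.0958] -11.137633337723553 0.8631080499354283
[ 0.4567 -0.0992] -11.1881533376172 0.8889177264469245
```

```bash
python3 -c "
import numpy as np,cv2
m=np.load('top_wedge_butt.npy').astype(np.uint8)
c,_=cv2.findContours(m,0,2);c=max(c,key=cv2.contourArea);print(cv2.approxPolyDP(c,2,True)[:,0].tolist())
m=np.load('side_wedge_butt.npy').astype(np.uint8)
c,_=cv2.findContours(m,0,2);c=max(c,key=cv2.contourArea);print(cv2.approxPolyDP(c,2,True)[:,0].tolist())"
```

```text
[[252, 165], [251, 147], [247, 143], [174, 150], [152, 156], [153, 163], [159, 166]]
[[370, 85], [366, 100], [366, 158], [387, 158], [391, 144], [377, 88]]
```

View pics/topcrop.png

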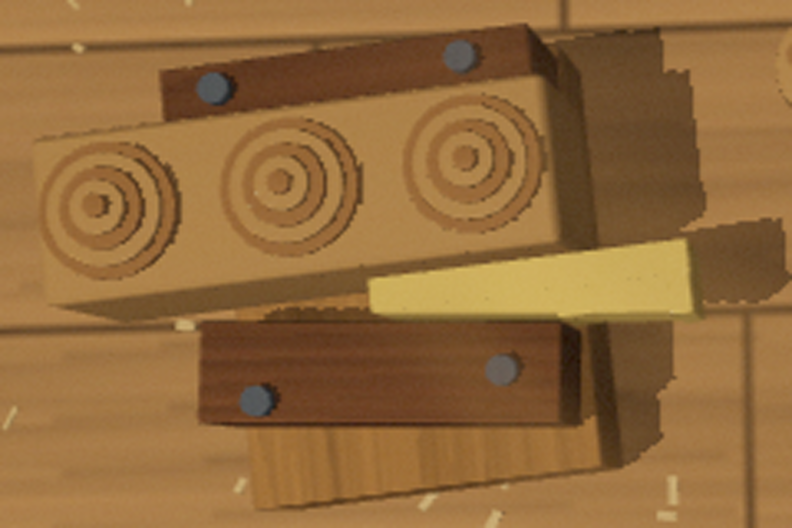

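View pics/sidecrop.png

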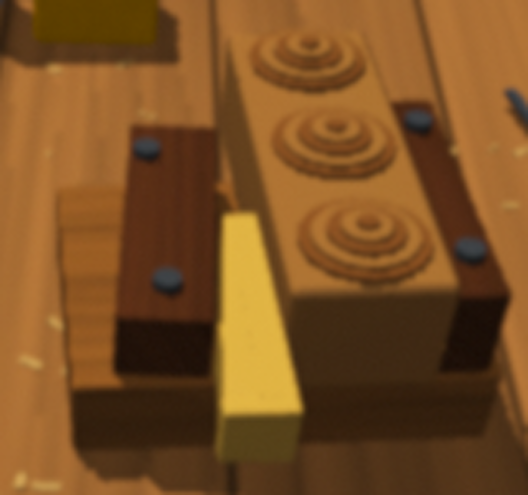

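Run:
```python
from h import *
P={c:vision.snapshot(c) for c in("top","side")}
def W(c,x,y,z):
    o=dict(top=(40,70),side=(300,20))[c];return px2w(P[c],(x/3.3+o[0],y/3.3+o[1]),z)
def dr(n,c,a,b,z):
    A,B=W(c,*a,z),W(c,*b,z);d=A-B;print(n,np.round(A[:2],4),np.round(B[:2],4),"driveyaw-90",np.degrees(np.arctan2(d[1],d[0]))-90,np.linalg.norm(d))
dr("wedge edge","top",(370,278),(686,238),.097)
dr("wedge edge s","side",(252,214),(299,411),.097)
dr("blank lo","top",(50,303),(560,245),.146)
dr("blank hi","top",(36,140),(525,78),.146)
dr("bed","top",(255,510),(620,467),.055)
dr("bed s","side",(57,190),(72,388),.055)
dr("butt top","top",(686,238),(695,315),.097)
dr("butt top s","side",(299,411),(224,412),.097)
dr("butt bot s","side",(294,458),(218,458),.059)
for c in P:
  for z,n in((.078,"wedge_butt"),):
    print([ (r["conf"],np.round(px2w(P[c],r["xy"],z),4)) for r in place_of(n,P[c])[:1]])
  print([ (r["conf"],np.round(px2w(P[c],r["xy"],.025),4)) for r in place_of("mallet_grip",P[c])[:1]])
```

```text
wedge edge [0.6362 0.2162] [0.6546 0.028 ] driveyaw-90 5.578888075823315 0.18916632123361307
wedge edge s [0.6362 0.2134] [0.6551 0.026 ] driveyaw-90 5.7658698842609795 0.1884316206269536
blank lo [0.6182 0.3743] [0.6424 0.0883] driveyaw-90 4.84118545604899 0.2870893603193198
blank hi [0.7107 0.3836] [0.7372 0.1071] driveyaw-90 5.480425530742195 0.2777642930589935
bed [0.5012 0.3069] [0.522  0.0793] driveyaw-90 5.216845999288594 0.2284807112565145
bed s [0.5048 0.2988] [0.5257 0.0869] driveyaw-90 5.630674432744712 0.2128986392011899
butt top [0.6546 0.028 ] [0.6087 0.0233] driveyaw-90 -84.22343259412114 0.04616047075207392
butt top s [0.6551 0.026 ] [0.6133 0.0231] driveyaw-90 -86.01471855526019 0.04185888569228972
butt bot s [0.6575 0.0279] [0.6134 0.0257] driveyaw-90 -87.13880293403966 0.044103681188815406
[(0.73, array([0.6296, 0.0232, 0.078 ]))]
[(0.57, array([ 0.4531, -0.0953,  0.025 ]))]
[(0.56, array([0.6448, 0.0259, 0.078 ]))]
[(0.85, array([ 0.4612, -0.1031,  0.025 ]))]
```

```bash
python3 -m handwheel '[[[-0.0242,0.0254,0.0068,0,0],[-0.0242,0.0254,0.0068,0,0],[-0.0242,0.0254,0.0068,0,0],[-0.0242,0.0254,0.0068,0,0],[-0.0242,0.0254,0.0068,0,0],[-0.0242,0.0254,0.0068,0,0],[-0.0242,0.0254,0.0068,0,0],[-0.0242,0.0254,0.0068,0,0],[-0.0242,0.0254,0.0068,0,0],[-0.0242,0.0254,0.0068,0,0],[-0.0242,0.0254,0.0068,0,0],[-0.0242,0.0254,0.0068,0,0],[-0.0242,0.0254,0.0068,0,0],[-0.0242,0.0254,0.0068,0,0],[-0.0242,0.0254,0.0068,0,0],[-0.0242,0.0254,0.0068,0,0],[-0.0242,0.0254,0.0068,0,0],[-0.0242,0.0254,0.0068,0,0]]]'
python3 -m handwheel '[[[0,0,0,0.111,0],[0,0,0,0.111,0],[0,0,0,0.111,0],[0,0,0,0.112,0],[0,0,0,0,0],[0,0,0,0,0]]]'
cat >> h.py <<'E'
def go(x,y,z=None,o=None):
    o=o or telemetry.get_obs();p=o["tool_pos"];a=np.radians(o["orientation"][2]);d=np.array([x-p[0],y-p[1]])
    print("yaw",o["orientation"],"tx,ty",np.round([d@[np.cos(a),np.sin(a)],d@[np.sin(a),-np.cos(a)]],4), "tz",None if z is None else round(p[2]-z,4))
E
python3 - <<'E'
from h import *
go(.476,-.102,.023)
p=vision.snapshot("top");save(p,"t1");p=vision.snapshot("side");save(p,"s1")
E
```

```text
clock: 2.7
tool_pos: [0.4769, -0.1006, 0.1213]
orientation: [-180.0, 0.1, -165.6]
force: [0.8, -1.1, -0.5]
opening: 0.0877
clock: 3.2
tool_pos: [0.4762, -0.1024, 0.1213]
orientation: [180.0, 0.0, 169.1]
force: [0.5, 0.2, 0.3]
opening: 0.0877
yaw [1.79996199e+02 1.69820204e-02 1.69135855e+02] tx,ty [0.0003 0.0003] tz 0.0983
```

View pics/s1.png

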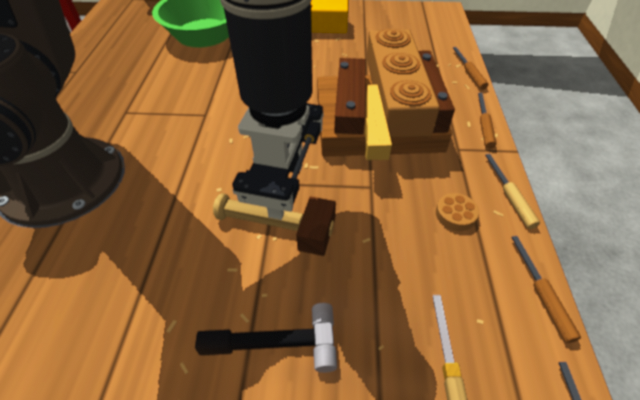

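View pics/t1.png

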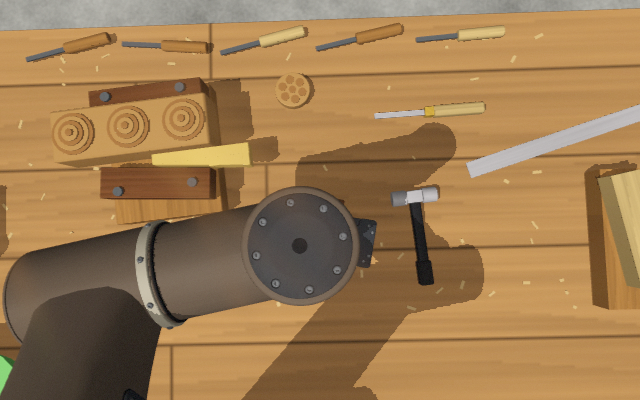

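The gripper stands over the handle near (265,195) in the side view, and the hammer is well clear. I'll descend and close.

```bash
python3 -m handwheel '[[[0,0,0.016,0,0],[0,0,0.016,0,0],[0,0,0.016,0,0],[0,0,0.016,0,0],[0,0,0.014,0,0],[0,0,0.01,0,0],[0,0,0.01,0,0],[0,0,0,0,0],[0,0,0,0,0]]]'
python3 -m handwheel '[[[0,0,0,0,1],[0,0,0,0,1],[0,0,0,0,1],[0,0,0,0,1],[0,0,0,0,1],[0,0,0,0,1],[0,0,0,0,1],[0,0,0,0,1],[0,0,0,0,1]]]'
```

```text
clock: 4.05
tool_pos: [0.4759, -0.1026, 0.023]
orientation: [-180.0, -0.1, 169.0]
force: [-0.2, 0.4, 0.2]
opening: 0.0881
clock: 4.8
tool_pos: [0.4761, -0.1024, 0.0231]
orientation: [-180.0, -0.0, 168.9]
force: [0.7, -0.4, -0.4]
opening: 0.0332
```

```bash
python3 -m handwheel '[[[0,0,0,0,1],[0,0,0,0,1],[0,0,0,0,1],[0,0,0,0,1]]]'; python3 -m handwheel '[[[0,0,-0.006,0,1],[0,0,-0.009,0,1],[0,0,-0.009,0,1],[0,0,-0.009,0,1],[0,0,-0.009,0,1],[0,0,-0.009,0,1],[0,0,-0.004,0,1],[0,0,0,0,1],[0,0,0,0,1]]]'
python3 - <<'E'
from h import *
p=vision.snapshot("side");save(p,"s2")
for r in place_of("mallet_grip",p)[:1]:print(r["conf"],px2w(p,r["xy"],.08))
E
```

```text
clock: 5.13
tool_pos: [0.4762, -0.1023, 0.0231]
orientation: [180.0, 0.0, 168.9]
force: [-0.1, 1.8, -0.8]
opening: 0.0235
clock: 5.88
tool_pos: [0.4761, -0.1023, 0.0784]
orientation: [180.0, 0.0, 168.9]
force: [-0.4, 0.3, -4.0]
opening: 0.0239
```

View pics/s2.png

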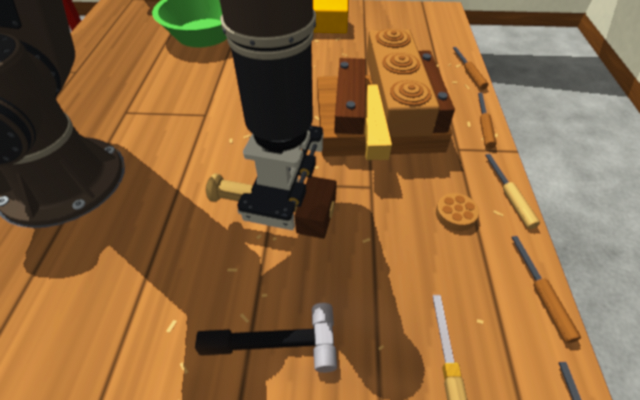

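```bash
python3 -m handwheel '[[[0,0,0,-0.072,1],[0,0,0,-0.072,1],[0,0,0,-0.072,1],[0,0,0,-0.072,1],[0,0,0,0,1],[0,0,0,0,1]]]'
python3 - <<'E'
from h import *
go(.590,-.055,.076)
E
```

```text
clock: 6.48
tool_pos: [0.4758, -0.1024, 0.0777]
orientation: [-180.0, -0.1, -174.7]
force: [0.3, 0.1, -3.8]
opening: 0.0239
yaw [-1.79996660e+02 -6.14575022e-02 -1.74696457e+02] tx,ty [-0.1181  0.0367] tz 0.0017
```

```bash
python3 -m handwheel '[[[-0.01,0.003,0,0,1],[-0.018,0.006,0.001,0,1],[-0.02,0.006,0.001,0,1],[-0.02,0.006,0,0,1],[-0.02,0.006,0,0,1],[-0.018,0.006,0,0,1],[-0.012,0.004,0,0,1],[0,0,0,0,1],[0,0,0,0,1]]]'
python3 - <<'E'
from h import *
for c in("side","top"):
    p=vision.snapshot(c);save(p,c+"3")
    for r in place_of("wedge_butt",p)[:1]:print(r["conf"],r["xy"],px2w(p,r["xy"],.078))
    for r in place_of("mallet_grip",p)[:1]:print(r["conf"],r["xy"],px2w(p,r["xy"],.078))
    if c=="side": save(dict(color=cv2.resize(p["color"][20:270,200:460],None,fx=3,fy=2.4)),"s3c")
E
```

```text
clock: 7.23
tool_pos: [0.5906, -0.054, 0.0754]
orientation: [-180.0, -0.1, -174.6]
force: [-0.5, 0.9, -3.4]
opening: 0.0239
0.71 [380.8, 151.9] [0.63933234 0.02585629 0.078     ]
0.94 [345.0, 185.7] [ 0.5731895  -0.06294332  0.078     ]
```

View pics/s3c.png

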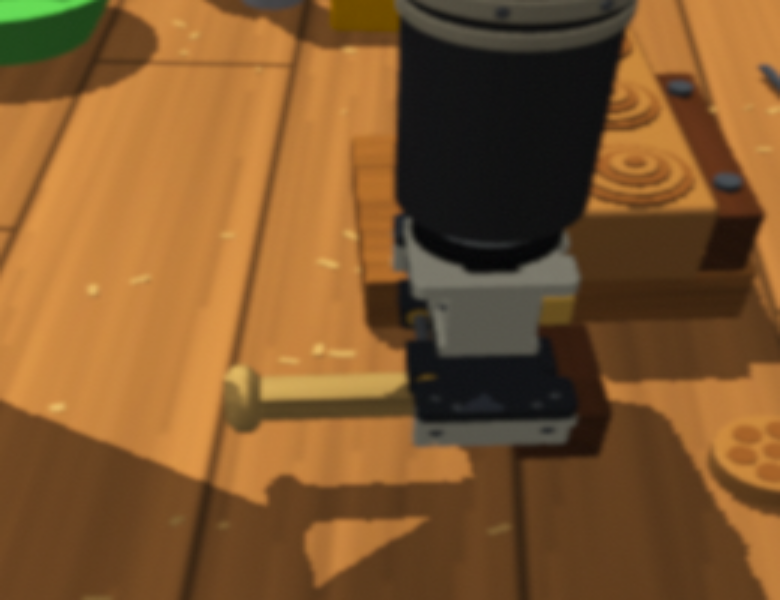

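View pics/top3.png

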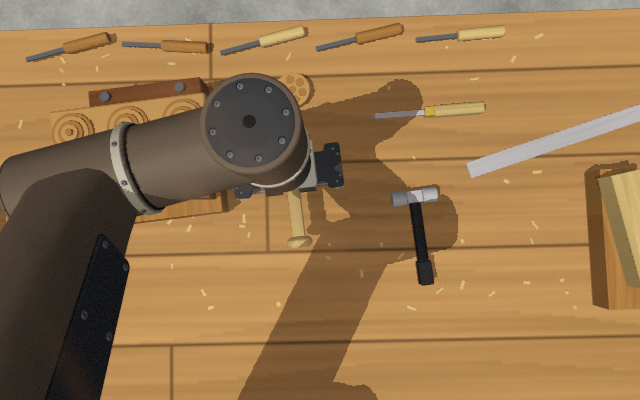

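```bash
python3 - <<'E'
from h import *
p=vision.snapshot("side");print(px2w(p,(600/3+200,453/2.4+20),.053),"exp .6695 -.0917")
E
python3 -m handwheel '[[[0,0.01,0,0,1],[0,0.01,0,0,1],[0,0.01,0,0,1],[0,0.008,0,0,1],[0,0.004,0,0,1],[0,0,0,0,1]]]'
python3 -m handwheel '[[[0,-0.01,0,0,1],[0,-0.015,0,0,1],[0,-0.015,0,0,1],[0,-0.015,0,0,1],[0,0,0,0,1],[0,0,0,0,1],[0,0,0,0,1]]]'
python3 - <<'E'
from h import *
p=vision.snapshot("side");save(p,"side4")
for r in place_of("wedge_butt",p)[:1]:print(r["conf"],r["xy"],px2w(p,r["xy"],.078))
save(dict(color=cv2.resize(p["color"][20:270,200:460],None,fx=3,fy=2.4)),"s4c")
E
```

```text
[ 0.6703065  -0.08953062  0.053     ] exp .6695 -.0917
clock: 8.08
tool_pos: [0.586, -0.0116, 0.0763]
orientation: [-180.0, -0.0, -174.5]
force: [-0.6, -1.4, -2.9]
opening: 0.0234
clock: 8.67
tool_pos: [0.5912, -0.0674, 0.0761]
orientation: [180.0, -0.0, -174.6]
force: [0.5, 1.2, -3.4]
opening: 0.0235
0.41 [379.4, 148.9] [0.63706366 0.03397625 0.078     ]
```

View pics/s4c.png

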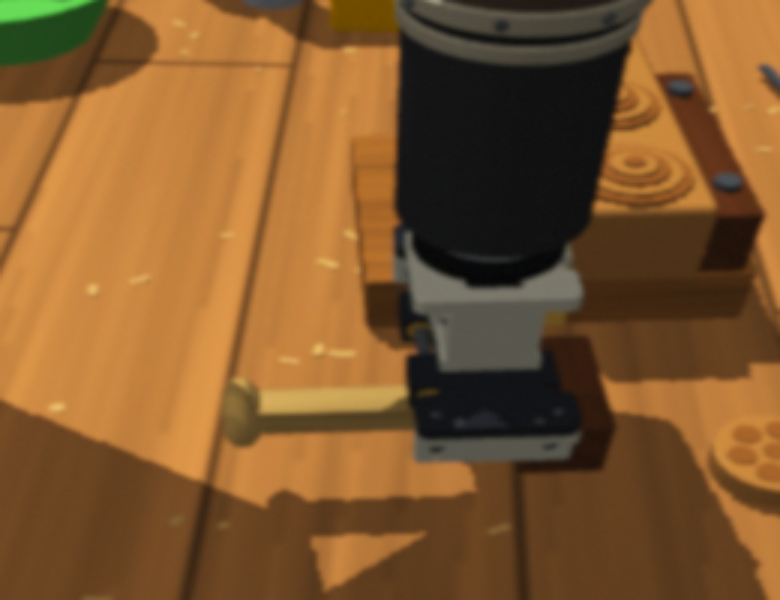

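The first tap moved the wedge about 10 mm and the mallet is still level. Second tap, a little deeper.

```bash
python3 -m handwheel '[[[0,0.015,0,0,1],[0,0.015,0,0,1],[0,0.015,0,0,1],[0,0.01,0,0,1],[0,0.008,0,0,1],[0,0.006,0,0,1]]]'
python3 -m handwheel '[[[0,-0.01,0,0,1],[0,-0.015,0,0,1],[0,-0.015,0,0,1],[0,0,0,0,1],[0,0,0,0,1],[0,0,0,0,1]]]'
python3 - <<'E'
from h import *
p=vision.snapshot("side");save(p,"side5")
for r in place_of("wedge_butt",p)[:1]:print(r["conf"],r["xy"],px2w(p,r["xy"],.078))
E
```

```text
clock: 9.27
tool_pos: [0.5847, 0.0014, 0.0763]
orientation: [-179.9, -0.0, -174.5]
force: [1.7, -7.7, -3.6]
opening: 0.0241
clock: 9.77
tool_pos: [0.5886, -0.0387, 0.0761]
orientation: [180.0, 0.0, -174.6]
force: [-0.1, 0.3, -3.2]
opening: 0.0239
0.7 [376.6, 144.8] [0.6322225  0.04517294 0.078     ]
```

```bash
python3 -m handwheel '[[[0,0.012,0,0,1],[0,0.015,0,0,1],[0,0.01,0,0,1],[0,0.007,0,0,1],[0,0.006,0,0,1]]]'
python3 -m handwheel '[[[0,0.003,0,0,1]]]'
python3 -m handwheel '[[[0,-0.01,0,0,1],[0,-0.015,0,0,1],[0,-0.015,0,0,1],[0,0,0,0,1],[0,0,0,0,1],[0,0,0,0,1]]]'
python3 - <<'E'
from h import *
p=vision.snapshot("side");save(p,"side6")
for r in place_of("wedge_butt",p)[:1]:print(r["conf"],r["xy"],px2w(p,r["xy"],.078))
save(dict(color=cv2.resize(p["color"][20:270,200:460],None,fx=3,fy=2.4)),"s6c")
E
```

```text
clock: 10.28
tool_pos: [0.5837, 0.0116, 0.0763]
orientation: [-179.9, -0.0, -174.5]
force: [2.0, -7.3, -3.6]
opening: 0.024
clock: 10.37
tool_pos: [0.5835, 0.0145, 0.0763]
orientation: [-179.9, -0.0, -174.5]
force: [2.5, -8.1, -3.2]
opening: 0.0237
clock: 10.87
tool_pos: [0.5873, -0.0256, 0.0761]
orientation: [180.0, 0.0, -174.6]
force: [-0.8, 0.5, -2.9]
opening: 0.024
0.61 [379.3, 138.0] [0.6382029  0.06493325 0.078     ]
```

View pics/s6c.png

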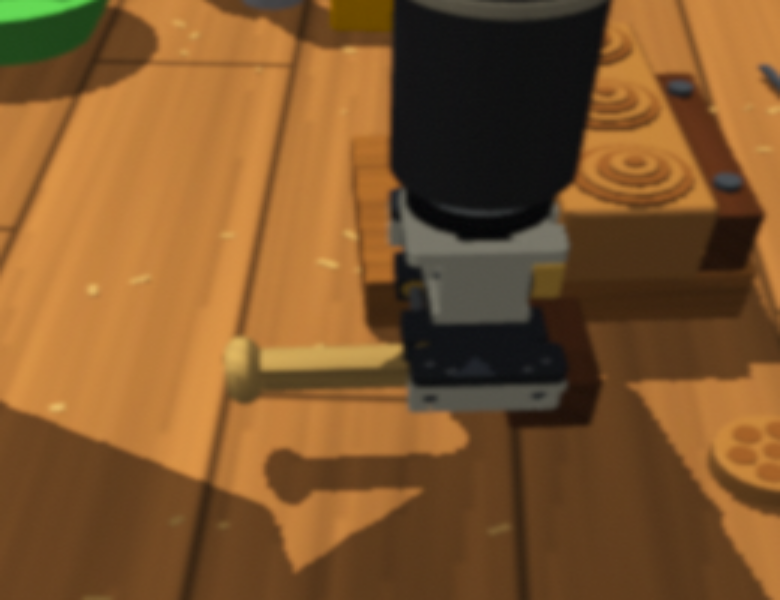

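```bash
python3 -m handwheel '[[[0,0.012,0,0,1],[0,0.015,0,0,1],[0,0.01,0,0,1],[0,0.005,0,0,1]]]'
python3 -m handwheel '[[[0,0.003,0,0,1]]]'
python3 -m handwheel '[[[0,0.003,0,0,1]]]'
```

```text
clock: 11.3
tool_pos: [0.5832, 0.0174, 0.0763]
orientation: [-180.0, -0.0, -174.5]
force: [2.6, -8.2, -4.2]
opening: 0.0236
clock: 11.38
tool_pos: [0.583, 0.0197, 0.0763]
orientation: [-179.9, -0.0, -174.5]
force: [2.4, -7.3, -3.6]
opening: 0.0242
clock: 11.47
tool_pos: [0.582, 0.0212, 0.0762]
orientation: [-179.9, -0.1, -174.5]
force: [1.0, -20.9, -2.0]
opening: 0.0238
```

The force jumped from 7 to 21 N at TCP y = 0.021, so the wedge has reached its stop. I'll draw clear, look, and give a confirming tap.

```bash
python3 -m handwheel '[[[0,-0.01,0,0,1],[0,-0.015,0,0,1],[0,-0.015,0,0,1],[0,0,0,0,1],[0,0,0,0,1],[0,0,0,0,1]]]'
python3 - <<'E'
from h import *
p=vision.snapshot("side");save(p,"side7")
for r in place_of("wedge_butt",p)[:1]:print(r["conf"],r["xy"],px2w(p,r["xy"],.078))
save(dict(color=cv2.resize(p["color"][20:270,200:460],None,fx=3,fy=2.4)),"s7c")
E
python3 -m handwheel '[[[0,0.012,0,0,1],[0,0.015,0,0,1],[0,0.008,0,0,1],[0,0.004,0,0,1]]]'
python3 -m handwheel '[[[0,0.002,0,0,1]]]'
```

```text
clock: 11.97
tool_pos: [0.5867, -0.0174, 0.0762]
orientation: [180.0, 0.0, -174.6]
force: [0.6, -0.0, -3.8]
opening: 0.0235
0.59 [378.4, 137.1] [0.63656958 0.06747454 0.078     ]
clock: 12.4
tool_pos: [0.5822, 0.0214, 0.0763]
orientation: [-179.9, -0.1, -174.5]
force: [3.1, -22.8, -1.2]
opening: 0.024
clock: 12.48
tool_pos: [0.5819, 0.0216, 0.0763]
orientation: [-179.8, -0.1, -174.5]
force: [2.6, -22.3, -1.5]
opening: 0.0238
```

View pics/s7c.png

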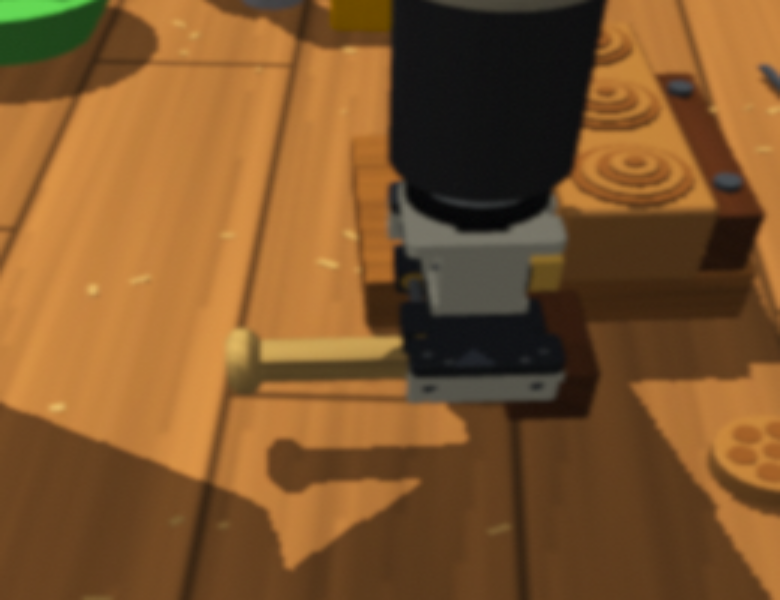

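Under 22 N the TCP stayed at y = 0.0214, so the wedge doesn't move any more. Next I'll withdraw, move away from the clamp, and check the wedge before laying the mallet down.

```bash
python3 -m handwheel '[[[0,-0.01,0,0,1],[0,-0.015,0,0,1],[0,-0.015,0,0,1],[0.012,-0.015,0,0,1],[0.018,-0.015,0,0,1],[0.018,-0.015,0,0,1],[0.018,-0.015,0,0,1],[0.018,-0.015,0,0,1],[0.018,-0.013,0,0,1],[0.012,-0.005,0,0,1],[0,0,0,0,1],[0,0,0,0,1]]]'
python3 - <<'E'
from h import *
for c,(x0,y0,x1,y1) in dict(top=(40,70,280,230),side=(300,20,460,170)).items():
    p=vision.snapshot(c);save(p,c+"8")
    for r in place_of("wedge_butt",p)[:1]:print(r["conf"],r["xy"],px2w(p,r["xy"],.078))
    for r in place_of("hammer_mid",p)[:1]:print(r["conf"],r["xy"],px2w(p,r["xy"],.016))
    im=cv2.resize(p["color"][y0:y1,x0:x1],None,fx=3.3,fy=3.3,interpolation=cv2.INTER_CUBIC);save(dict(color=im),c+"crop8")
E
```

```text
clock: 13.48
tool_pos: [0.4815, -0.1201, 0.0765]
orientation: [180.0, 0.1, -174.6]
force: [0.3, 0.4, -3.5]
opening: 0.0236
0.97 [227.5, 157.7] [0.62846084 0.07302828 0.078     ]
0.73 [414.6, 230.0] [ 0.4742363  -0.30573278  0.016     ]
0.76 [378.4, 137.3] [0.63654532 0.06688949 0.078     ]
0.77 [276.1, 340.3] [ 0.47796197 -0.31729556  0.016     ]
```

View pics/sidecrop8.png

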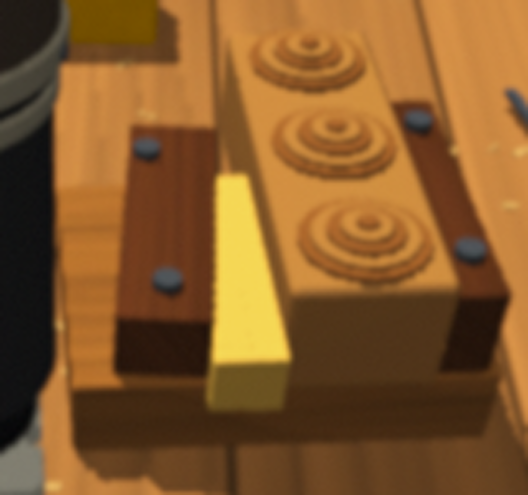

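View pics/side8.png

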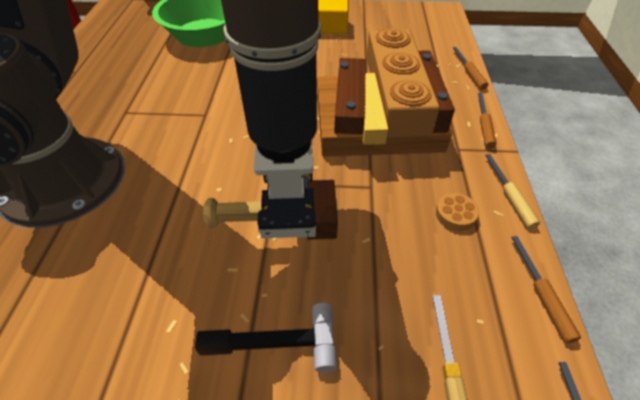

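View pics/top8.png

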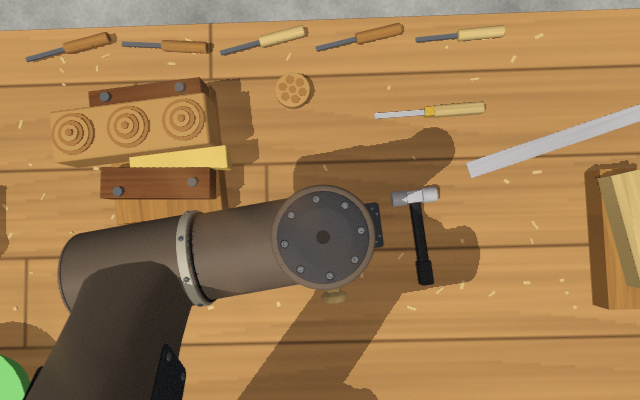

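```bash
python3 - <<'E'
from h import *
p=vision.snapshot("side")
for q in((290,361),(213,361)): print(px2w(p,(q[0]/3.3+300,q[1]/3.3+20),.097))
E
python3 -m handwheel '[[[0,0,0.01,0,1],[0,0,0.012,0,1],[0,0,0.012,0,1],[0,0,0.01,0,1],[0,0,0.005,0,1],[0,0,0.002,0,1],[0,0,0.001,0,1],[0,0,0,0,1]]]'
python3 -m handwheel '[[[0,0,0.001,0,1],[0,0,0,0,1]]]'
```

```text
[0.65250093 0.06849979 0.097     ]
[0.60807974 0.06628062 0.097     ]
clock: 14.5
tool_pos: [0.4821, -0.1199, 0.0243]
orientation: [-180.0, 0.0, -174.6]
force: [0.6, 0.9, -3.1]
opening: 0.0235
clock: 14.67
tool_pos: [0.4821, -0.1199, 0.0235]
orientation: [180.0, 0.1, -174.6]
force: [0.8, -0.2, -4.0]
opening: 0.0239
```

```bash
python3 -m handwheel '[[[0,0,0.001,0,1],[0,0,0,0,1]]]'; python3 -m handwheel '[[[0,0,0.001,0,1],[0,0,0,0,1]]]'
```

```text
clock: 14.83
tool_pos: [0.4822, -0.1199, 0.0231]
orientation: [-180.0, 0.1, -174.5]
force: [-2.0, 1.6, 5.2]
opening: 0.0236
clock: 15.0
tool_pos: [0.4821, -0.1199, 0.023]
orientation: [-180.0, 0.1, -174.5]
force: [-5.6, 3.3, 18.6]
opening: 0.0238
```

The mallet has touched down, with the vertical force now positive. I'll ease up 1 mm, open slowly, then rise.

```bash
python3 -m handwheel '[[[0,0,-0.001,0,1],[0,0,0,0,1]]]'; python3 -m handwheel '[[[0,0,0,0,0.6],[0,0,0,0,0.6],[0,0,0,0,0.4],[0,0,0,0,0.2],[0,0,0,0,0],[0,0,0,0,0],[0,0,0,0,0],[0,0,0,0,0],[0,0,0,0,0],[0,0,0,0,0],[0,0,0,0,0],[0,0,0,0,0]]]'
```

```text
clock: 15.17
tool_pos: [0.4822, -0.1198, 0.023]
orientation: [-180.0, 0.1, -174.6]
force: [-3.5, 2.5, 10.9]
opening: 0.0237
clock: 16.17
tool_pos: [0.4818, -0.1199, 0.0222]
orientation: [180.0, -0.0, -174.6]
force: [-0.0, -0.2, 0.2]
opening: 0.087
```

```bash
python3 -m handwheel '[[[0,0,-0.01,0,0],[0,0,-0.02,0,0],[0,0,-0.025,0,0],[0,0,-0.03,0,0],[0,0,-0.03,0,0],[0,0,-0.03,0,0],[0,0,-0.02,0,0],[0,0,0,0,0],[0,0,0,0,0]]]'
python3 - <<'E'
from h import *
p=vision.snapshot("side");save(p,"side9")
for n,z in(("wedge_butt",.078),("hammer_mid",.016),("mallet_grip",.025)):
    for r in place_of(n,p)[:1]:print(n,r["conf"],r["xy"],px2w(p,r["xy"],z))
E
```

```text
clock: 16.92
tool_pos: [0.4824, -0.1198, 0.1884]
orientation: [180.0, 0.2, -174.6]
force: [-0.2, -0.6, 0.7]
opening: 0.0873
wedge_butt 0.6 [376.6, 135.7] [0.63323633 0.07141043 0.078     ]
hammer_mid 0.7 [274.6, 340.4] [ 0.47578246 -0.31755341  0.016     ]
mallet_grip 0.75 [281.8, 229.4] [ 0.46546375 -0.12382351  0.025     ]
```

View pics/side9.png

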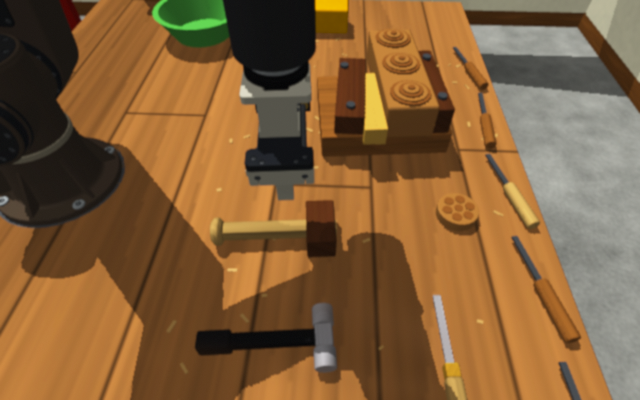

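The mallet lies flat on the bench (head at (320,228), pommel at (216,231)). The gripper is clear above it, the hammer hasn't moved (275,340), and the wedge is in. Handing in.

```bash
python3 -c "
from plant import close_job
print(close_job())"
```

```text
the job is handed in; nothing more can be done
None
```

I picked up the mallet and drove the wedge home with four taps, drawing clear after each. I then gave one confirming tap, laid the mallet down under force feedback, released it and handed the job in at about 17 s. No verdict is reported on hand-in.

- **Wedge home:** the force jumped from about 7 N to 21 N on the fourth tap. On the confirming tap the tool stopped at the same place, within 0.4 mm, at about 22 N. In the side pictures the butt had moved about 43 mm, and the wedge started at travel 0 or more, so it is past the 42 mm mark. The network's butt positions (y 0.067 to 0.073 m) scatter by several mm, so the force stop is the stronger evidence.
- **Mallet:** in the last picture it lies flat on the bench, released, with the gripper raised about 0.16 m clear.
- **Hammer:** the network puts it within about 6 mm of its first reading, which is within its own scatter, and it looks unmoved in the pictures.

No check failed.

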